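# Open the squat adhesive tin's tab-locked pourer

### The job

On this saddler's bench stand two metal tins with the same tab-locked pouring cap. Open the pourer of the squat tin, ready for gluing: squeeze the cap's two side tabs together and, keeping them squeezed, turn the cap counter-clockwise (seen from above) as far as it goes, so that its spout points over the tin's pouring lip, then let go. Leave the tall tin shut.

Things in the scene. Friction and masses are not known exactly. Their poses are not given: they have to be found in the camera images.
- squat_cap (a joint): Turn of the squat tin's cap about its upright axis, rad: 0 shut (start 0 to 0.06), grows counter-clockwise seen from above, 1.30 = open end stop. Teeth under the tabs meet a fixed rib at 0.09: each tab must be held pressed in 4 mm or more to pass it; beyond 1.1 the teeth are clear and spring out. Friction 0.05 N m; stays where left. The tin cannot move or turn: its foot is screwed down.
- squat_grip (a point): On the squat cap's axis, 111 mm above the bench, 30 mm above the tin's flat top; frame turns with the cap. Black upright flat tabs at its +x and -x: 18 mm wide (y), 6 thick, z -16 to +14 mm, outer faces 62 mm apart. Each slides 10 mm inward on a spring (2 N, 9 N fully in; then 42 mm over both). Grey spout to +y, 10 mm thick, 42 mm out. Hub between the tabs 24 mm wide, top at z +13 mm..
- tall_cap (a joint): Turn of the tall tin's cap, rad: same kind of cap and lock, 0 = shut (start 0 to 0.06). To stay shut. Both tins: bare aluminium with a paper band, on a round steel foot 120 mm wide, 6 mm high; a small steel pouring lip on the edge of the tin's top, 4 mm high, lies under the spout when open. Squat tin: 108 mm diameter, 75 mm tall.
- tall_grip (a point): The same point on the tall tin's cap, on its axis, 186 mm above the bench, 30 mm above the tin's top; same cap and axes, cap top 13 mm higher. Tall tin: 84 mm diameter, 150 mm tall. The tins' axes stand at least 180 mm apart; either may be on the robot's left.

How it is judged (in metres and radians):
At the end, for the whole second after the job is handed in: The squat tin's cap is turned to its open end (more than 1.1 rad of its 1.3 rad) and at rest, and the tall tin's cap is still shut (less than 0.15 rad) (value of joint squat_cap above 1.1 rad and velocity of joint squat_cap between -0.1 and 0.1 rad/s and value of joint tall_cap below 0.15 rad); the robot touches nothing.
It fails at once if the tall tin's cap is turned out of its shut position (0.15 rad or more) (value of joint tall_cap above 0.15 rad).
It also fails if it takes over 32 s, if anything falls off the work surface, if the arm or the gripper's body presses on something with over 40 N, if the wrist force passes 120 N, or if a joint passes its speed limit or range.

### The arm

A 6-joint arm with a two-finger parallel gripper is mounted at the origin on the work surface. World frame = base frame: x ahead of the robot, y to its left, z up, the work surface at z = 0. Lengths are in mm, angles in rad, forces in N, time in s.
With the tool pointing down it reaches from about 225 to 725 mm from the base axis. Payload 3.1 kg.
Tool frame: the origin (TCP) lies at the very end of the fingers, on their centre line; the grasp point (between the pads) lies 19 mm behind it; z points along the fingers, y is the line along which they close (so a half turn about z gives the same grasp; the last joint's range is limited). The gripper opens to 85 mm and grips with 20 to 120 N. Pads are 22 mm wide; open, the fingers measure 114 mm over their backs; the gripper's body (76 mm by 85 mm) begins 54 mm behind the grasp point. The pads swing forward as they close: fully open they stand 13 mm farther back than shut.
Start: joints at [1.11, 0.048, 0.099, 1.622, 0, 1.443], TCP at [171.519, 496.184, 231.312] pointing down, gripper open.
Joint ranges: [-2.91, 2.91], [-0.99, 1.94], [-1.21, 1.42], [-2.12, 2.29], [-1.49, 1.47], [-3.14, 3.14]. Speed limits (rad/s): [2.79, 2.79, 3.14, 3.14, 3.14, 3.14].

### API

Orientations are given as a unit quaternion [w, x, y, z].
In Python, from workcell import manip, gripper_to, kinematics, grab_frame, job, monitor gives the robot as it stands. The module is installed in compiled form; this text tells all that it offers. Calls block until the motion is done:
- manip.goto(position, orientation): joint-space move of the TCP to a pose.
- manip.move_linear(position, orientation=None, vel=150, until_force=None): straight line of the TCP; orientation=None keeps the orientation; vel is the mean speed in mm/s. With until_force (N) it stops when the force on the tool has changed by that much, and returns True; else False.
- manip.move_joints(angles): joint-space move.
- gripper_to(opening): opening from 0.0 (shut) to 1.0 (fully open); the grip force is fixed at half the most; returns when the fingers have stopped.
- manip.dwell(seconds).
- kinematics.inverse_kinematics(position, orientation): joint angles nearest the present ones, or None.
- grab_frame(name): name is "scene" or "top"; returns a dict with "img" (420x560x3 uint8, blue, green, red), "range_z" (420x560 float32, mm along the optical axis (not along the pixel's ray), 0 where there is no reading), "vfov" (degrees; the focal length in pixels is half the picture's height over the tangent of half this angle, whatever the lens; pixels are square), "cx", "cy" (the principal point, pixels), "k1" (the pictures are not rectified: a ray, as slopes to the right and down, at radius r is drawn at 1 + k1 r^2 times it, then the intrinsics apply), "position" and "rotation" of the camera in the world. Camera axes: x right, y down, z forward; pixel columns grow to the right and rows downward; lengths in mm; the calibration is good to about 2 mm. A picture is of the moment at which its call begins.
A pose or a line that the arm cannot do raises manip.PlanningError and nothing moves.
- job.job_done(): hands the job in; it is judged then, once.
Readings, each from a call of its own:
- monitor.read_t(): time.
- monitor.read_joint_positions(): joint angles.
- monitor.read_qd(): joint speeds.
- monitor.read_tau(): joint torques, N m.
- monitor.read_position(): TCP position.
- monitor.read_tool_rot(): TCP orientation.
- monitor.read_contact_force(): force on the tool from outside, world axes, zero at the start.
- monitor.read_wrist_torque(): the same for the moment, N m.
- monitor.read_width(): opening from 0.0 (shut) to 1.0 (fully open).
- monitor.read_grip_force(): force on a finger pad.
Only numpy, scipy, OpenCV 4.12 (cv2) and the standard library are available. Lean on these libraries where they do the work, as an engineer would, in place of code of your own. Each camera call takes 0.05 s, during which the arm holds its last target. There are 200 camera calls.

## Working session

There is one attempt and no reset: what is moved stays moved. The work goes in short steps, each a Python script; the robot and the scene stay as the last script left them, time stands still between calls to the robot, and variables do not carry over. Pictures are saved under pics/ and viewed, at most 10 in all, crops included, and the job is handed in when it is done.

```bash
mkdir -p pics; cat > h.py <<'E'
import numpy as np, cv2
from workcell import *
def cam(f):
    h,w=f["img"].shape[:2]; fl=h/2/np.tan(np.radians(f["vfov"])/2)
    return fl,np.array([[fl,0,f["cx"]],[0,fl,f["cy"]],[0,0,1]]),np.array([f["k1"],0,0,0,0.])
def R(f):
    r=np.array(f["rotation"],float)
    if r.size==4:
        from scipy.spatial.transform import Rotation as Q
        return Q.from_quat(np.roll(r,-1)).as_matrix()
    return r.reshape(3,3)
def rays(f,px):
    fl,K,d=cam(f)
    s=cv2.undistortPoints(np.array(px,float).reshape(-1,1,2),K,d)[:,0]
    return np.c_[s,np.ones(len(s))]
def plane(f,px,z):
    r=rays(f,px)@R(f).T; o=np.array(f["position"],float)
    return o+r*((z-o[2])/r[:,2])[:,None]
def cloud(f):
    h,w=f["img"].shape[:2]; v,u=np.mgrid[:h,:w]
    s=rays(f,np.c_[u.ravel(),v.ravel()])
    return (s*f["range_z"].reshape(-1,1)@R(f).T+np.array(f["position"],float)).reshape(h,w,3)
E
python3 - <<'E'
from h import *
for n in("scene","top"):
    f=grab_frame(n); cv2.imwrite(f"pics/{n}0.png",f["img"]); np.save(f"{n}0.npy",f,allow_pickle=True)
    print(n,f["position"],f["rotation"],f["vfov"],f["cx"],f["cy"],f["k1"],(f["range_z"]>0).mean())
print(monitor.read_t(),monitor.read_tool_rot())
E
```

```text
scene [931.30605641 -75.76524495 680.03314607] [-0.25467333  0.724438    0.60302646 -0.2160791 ] 54.80073206733062 278.01951610415915 204.20207447794277 0.005747230350419952 0.9960204081632653
top [394.1159049  -16.84548388 832.37005851] [-0.07354411  0.71127966 -0.69521342  0.07314927] 46.37416559505605 278.8800838405641 214.65854331879615 -0.08914725500251204 0.9960841836734694
0.1 [-3.06607023e-04  1.65644856e-01  9.86184894e-01 -1.02100718e-03]
```

View pics/scene0.png

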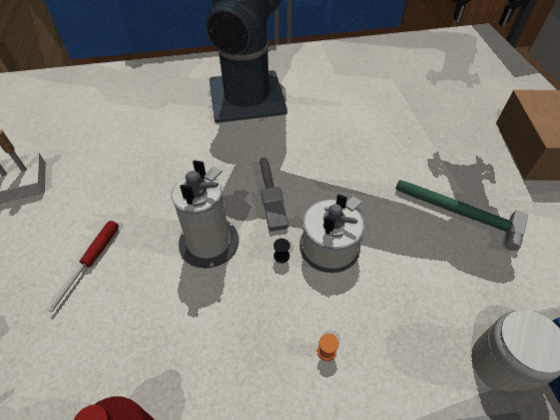

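View pics/top0.png

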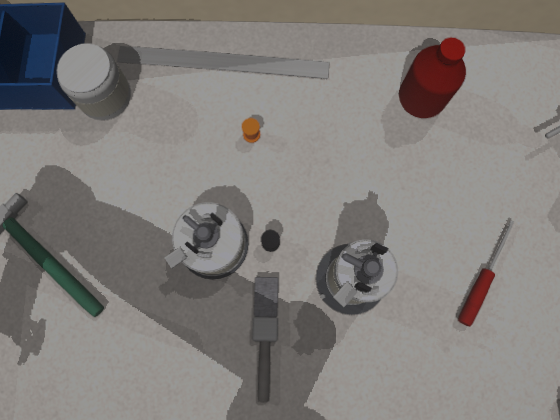

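The scene view shows the squat tin at about (333,230) and the tall one at (205,215). In the top view the squat tin is at (207,240), with black tabs at about (215,218) and (190,247), and the tall tin is at (365,272). Next I measure the squat cap from both views.

```bash
python3 - <<'E'
from h import *
for n,bx in(("top",(170,190,250,280)),("scene",(290,180,375,275))):
    f=np.load(f"{n}0.npy",allow_pickle=True).item(); P=cloud(f); g=f["img"].max(2)
    x0,y0,x1,y1=bx; m=np.zeros(g.shape,bool); m[y0:y1,x0:x1]=1
    print(n)
    t=m&(abs(P[...,2]-81)<4); q=P[t]; print(" top z",np.median(q[:,2]),t.sum())
    c=np.r_[cv2.minEnclosingCircle(q[:,:2].astype(np.float32))[0]]; print(" tin circle",cv2.minEnclosingCircle(q[:,:2].astype(np.float32)))
    cap=m&(P[...,2]>97)&(P[...,2]<140)
    b=(cap&(g<45)).astype(np.uint8)
    k,l,s,ce=cv2.connectedComponentsWithStats(b)
    for i in range(1,k):
        if s[i,4]>=12:
            q=P[l==i]; h=q[q[:,2]>np.percentile(q[:,2],90)-4]
            print(" blk",ce[i].round(1),s[i,4],"mean",q.mean(0).round(1),"upper",h.mean(0).round(1),"maxz",np.percentile(q[:,2],95).round(1),cv2.minAreaRect(h[:,:2].astype(np.float32)))
    o=cap&(g>=45); q=P[o]; print(" grey cap",o.sum(),q.mean(0).round(1)); 
    crop=f["img"][y0-5:y1+5,x0-5:x1+5]; cv2.imwrite(f"pics/c_{n}.png",cv2.resize(np.clip(crop*1.3,0,255).astype(np.uint8),None,fx=6,fy=6,interpolation=cv2.INTER_CUBIC)[:600,:800])
E
```

```text
top
 top z 80.86907049488127 3019
 tin circle ((508.78192138671875, 102.75141906738281), 64.07196044921875)
 blk [216.3 219.4] 48 mean [534.9  77.9 120.3] upper [536.2  79.6 124.8] maxz 126.6 ((536.2452392578125, 79.55998992919922), (15.054975509643555, 4.248484134674072), 47.03669357299805)
 blk [191.7 247.6] 47 mean [491.6 111.7 122.2] upper [492.6 113.1 124.6] maxz 126.7 ((492.5811767578125, 113.4415512084961), (15.797240257263184, 5.205820083618164), 57.920101165771484)
 grey cap 455 [518.6 100.7 114. ]
scene
 top z 81.83310356639328 1692
 tin circle ((510.6248474121094, 107.06025695800781), 63.756629943847656)
 blk [341.3 200.5] 94 mean [494.1 116.3 116.6] upper [493.2 116.5 124.8] maxz 126.3 ((492.81842041015625, 116.40697479248047), (16.10173797607422, 5.855772018432617), 56.08805465698242)
 blk [330.2 221.6] 168 mean [534.2  85.3 113.8] upper [538.  83. 125.] maxz 126.3 ((537.4080200195312, 82.76123046875), (16.971702575683594, 7.282844543457031), 58.6138801574707)
 grey cap 296 [521.4 106.8 113.6]
```

View pics/c_top.png

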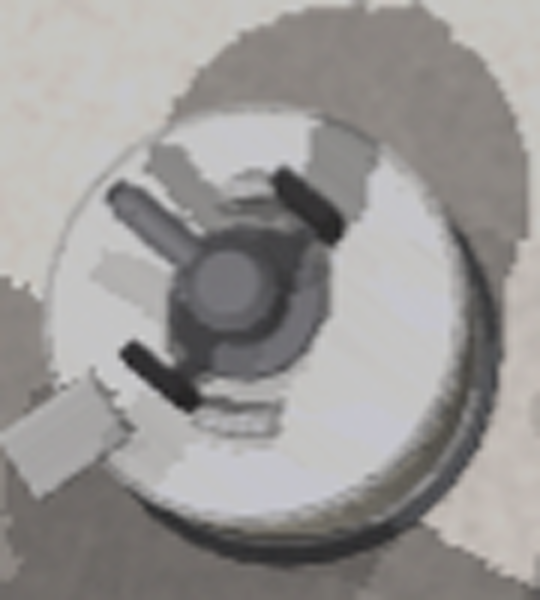

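View pics/c_scene.png

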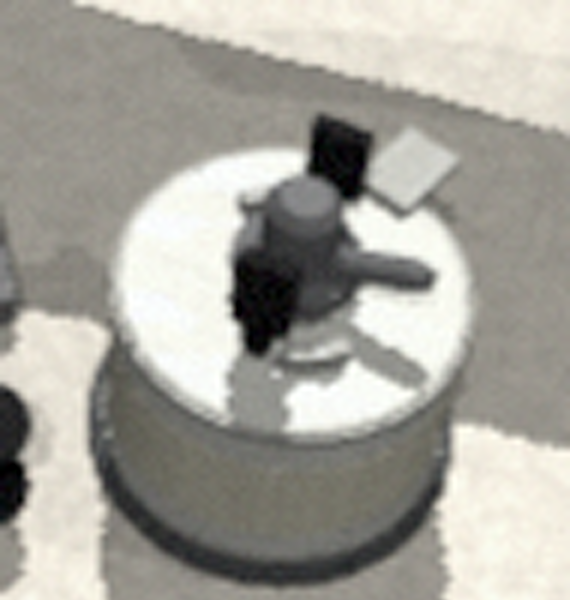

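```bash
cat >> h.py <<'E'
def q(th):
    a=np.radians(th+90)/2; return [0,float(np.cos(a)),float(np.sin(a)),0]
C=np.array([514.8,98.0]); TH0=-37.4
E
python3 - <<'E'
from h import *
f=np.load("top0.npy",allow_pickle=True).item(); print("tall",plane(f,[[371,268]],199).round(0))
for off in(0,180,-180):
    for d in(0,37,73):
        for z in (200,90):
            j=kinematics.inverse_kinematics([*C,z],q(TH0+d+off)); print(off,d,z,None if j is None else np.round(j,3))
E
```

```text
tall [[ 460. -136.  199.]]
0 0 200 [0.06  0.04  0.029 1.56  0.    2.284]
0 0 90 [ 0.06   0.062 -0.168  1.341  0.     2.284]
0 37 200 [0.06  0.04  0.029 1.56  0.    1.638]
0 37 90 [ 0.06   0.062 -0.168  1.341  0.     1.638]
0 73 200 [0.06  0.04  0.029 1.56  0.    1.01 ]
0 73 90 [ 0.06   0.062 -0.168  1.341  0.     1.01 ]
180 0 200 [ 0.06   0.04   0.029  1.56   0.    -0.858]
180 0 90 [ 0.06   0.062 -0.168  1.341  0.    -0.858]
180 37 200 [ 0.06   0.04   0.029  1.56   0.    -1.504]
180 37 90 [ 0.06   0.062 -0.168  1.341  0.    -1.504]
180 73 200 [ 0.06   0.04   0.029  1.56   0.    -2.132]
180 73 90 [ 0.06   0.062 -0.168  1.341  0.    -2.132]
-180 0 200 [ 0.06   0.04   0.029  1.56   0.    -0.858]
-180 0 90 [ 0.06   0.062 -0.168  1.341  0.    -0.858]
-180 37 200 [ 0.06   0.04   0.029  1.56   0.    -1.504]
-180 37 90 [ 0.06   0.062 -0.168  1.341  0.    -1.504]
-180 73 200 [ 0.06   0.04   0.029  1.56   0.    -2.132]
-180 73 90 [ 0.06   0.062 -0.168  1.341  0.    -2.132]
```

```bash
python3 - <<'E'
from h import *
def st(s): print(s,round(monitor.read_t(),2),np.round(monitor.read_position(),1),"F",np.round(monitor.read_contact_force(),1),"M",np.round(monitor.read_wrist_torque(),2),"w",round(monitor.read_width(),3),"g",np.round(monitor.read_grip_force(),1))
manip.goto([*C,180],q(TH0)); st("above")
hit=manip.move_linear([*C,90],vel=80,until_force=8); st(f"down {hit}")
if not hit:
    for w in (0.68,0.6,0.55):
        gripper_to(w); st(f"grip {w}")
f=grab_frame("scene"); cv2.imwrite("pics/grip.png",cv2.resize(f["img"][120:290,230:430],None,fx=3.5,fy=3.5,interpolation=cv2.INTER_CUBIC))
E
```

```text
above 2.01 [514.7  98.9 180.2] F [-0.7  0.2 -0.2] M [ 0.05  0.03 -0.03] w 1.002 g 0.0
down False 3.28 [515.4  98.   90.8] F [ 0.4 -0.5 -0.3] M [ 0.02 -0.01 -0.03] w 0.999 g 0.0
grip 0.68 3.67 [515.4  98.   90.9] F [-0.1  0.6  4. ] M [-0.07  0.1  -0.  ] w 0.677 g 3.5
grip 0.6 3.92 [515.6  98.   91.4] F [-0.3 -0.5  5.4] M [-0.1   0.23 -0.04] w 0.6 g 5.8
grip 0.55 4.14 [515.7  98.   91.8] F [-0.3 -0.3  7.8] M [-0.04  0.24 -0.05] w 0.553 g 7.3
```

View pics/grip.png

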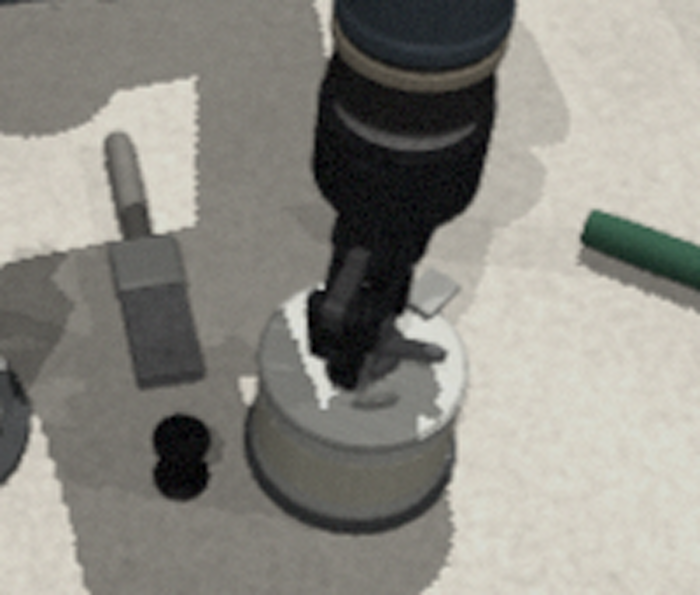

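The picture shows the gripper standing over the squat cap, a finger on the near tab at about (345,345) and the spout at (415,350). The 7.3 N pad force fits both tabs being pressed in about 7.5 mm, with almost no side force. Now the turn.

```bash
python3 - <<'E'
from h import *
def st(s): print(s,round(monitor.read_t(),2),np.round(monitor.read_position(),1),"F",np.round(monitor.read_contact_force(),1),"M",np.round(monitor.read_wrist_torque(),2),"w",round(monitor.read_width(),3),"g",np.round(monitor.read_grip_force(),1))
j=np.array(kinematics.inverse_kinematics([*C,91],q(TH0)))
for d in (0.1,0.2,0.5,0.8,1.1,1.27):
    k=j.copy(); k[5]-=d; manip.move_joints(list(k)); st(d)
    if abs(monitor.read_wrist_torque()[2])>1: print("blocked"); break
f=grab_frame("scene"); cv2.imwrite("pics/turned.png",cv2.resize(f["img"][120:290,230:430],None,fx=3.5,fy=3.5,interpolation=cv2.INTER_CUBIC))
E
```

```text
0.1 4.44 [515.5  98.1  91.8] F [-0.6  0.3  5.5] M [0.1  0.1  0.05] w 0.553 g 7.2
0.2 4.69 [515.4  98.2  91.8] F [-0.3  0.5  4.8] M [0.09 0.06 0.04] w 0.552 g 7.2
0.5 5.08 [515.4  98.3  91.8] F [-0.4  0.3  5. ] M [0.14 0.05 0.1 ] w 0.553 g 7.2
0.8 5.47 [515.3  98.4  91.8] F [0.1 1.  5.7] M [0.14 0.21 0.09] w 0.551 g 7.3
1.1 5.87 [515.   98.5  91.8] F [-1.   1.4  5.3] M [0.27 0.25 0.04] w 0.55 g 7.3
1.27 6.15 [514.9  98.5  91.8] F [-1.9  1.2  5.6] M [0.24 0.33 0.04] w 0.547 g 7.3
```

View pics/turned.png

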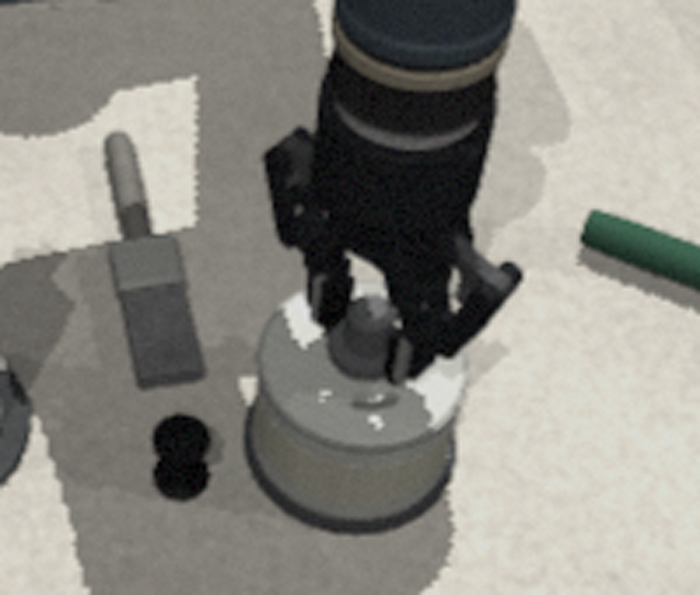

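The cap turned with the fingers: the hub is at (370,340), and the spout has gone round behind it. Now I release, rise clear and check the result.

```bash
python3 - <<'E'
from h import *
gripper_to(1.0); p=monitor.read_position()
manip.move_linear([*C,200],vel=80); manip.goto([171.5,496.2,231.3],q(71)); manip.dwell(.3)
print(monitor.read_t(),np.round(monitor.read_contact_force(),1))
ims=[]
for n,bx in(("top",(170,190,250,280)),("scene",(290,180,375,275))):
    f=grab_frame(n); P=cloud(f); g=f["img"].max(2); x0,y0,x1,y1=bx; m=np.zeros(g.shape,bool); m[y0:y1,x0:x1]=1
    b=(m&(P[...,2]>97)&(P[...,2]<140)&(g<45)).astype(np.uint8)
    k,l,s,ce=cv2.connectedComponentsWithStats(b); c=[]
    for i in range(1,k):
        if s[i,4]>=12: Q=P[l==i]; h=Q[Q[:,2]>np.percentile(Q[:,2],90)-4].mean(0); c.append(h); print(n,s[i,4],h.round(1))
    if len(c)==2: d=c[0]-c[1]; print("angle",np.degrees(np.arctan2(d[1],d[0]))%180)
    ims.append(cv2.resize(f["img"][170:300,150:410] if n=="top" else f["img"][140:270,150:410],None,fx=3,fy=2.3*1.0))
cv2.imwrite("pics/end.png",cv2.vconcat(ims)[:600])
E
```

```text
10.3833 [-0.3  0.1 -0. ]
top 77 [537.2 112.6 124.8]
top 76 [492.2  80.5 125.1]
angle 35.512438160285086
scene 87 [493.4  82.9 125. ]
scene 53 [522.3  94.9 114.8]
scene 85 [539.2 114.7 125.6]
```

View pics/end.png

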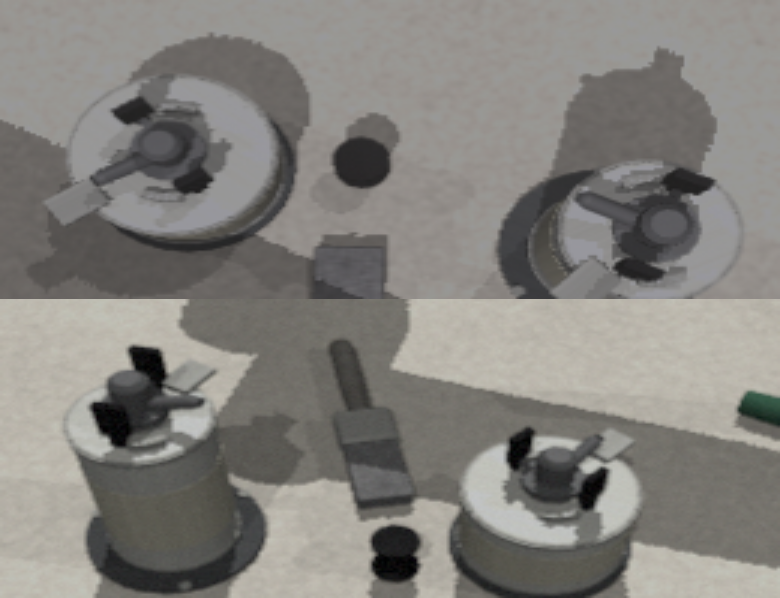

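The squat spout now lies over the lip, at about (75,195) in the upper half. The cap turned by about 72.5° (1.27 rad), and the tall cap has not moved.

```bash
python3 -c "
from h import *
print(job.job_done(), monitor.read_t())"
```

```text
the job is handed in; nothing more can be done
the job is handed in; nothing more can be done
```

The job is handed in: the squat tin's cap is turned open by about 1.27 rad, measured from the pictures, with its spout over the lip; the tall tin is still shut and the arm is clear of both (about 10.4 s of the 32 s used).

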